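# Start the crank screw of a mould press in its threaded boss

### The job

The crank screw of the little mould press stands in its threaded boss, not yet started: take the wooden crank handle, turn the screw backward (counter-clockwise from above) until it drops into the start of its thread, then turn it forward (clockwise) one full turn to start it, and finish still gripping the handle there, without letting go. Leave the bowl, the jar and the scraper alone.

Things in the scene. Friction and masses are not known exactly. Their poses are not given: they have to be found in the camera images.
- press: Mould press fixed to the bench: wooden base 150 x 220 x 20 mm, two posts, aluminium nut plate 62 x 210 mm (top at 107 mm), dark steel threaded boss 62 mm in diameter on it (top at 145 mm), plaster mould below. Origin: centre of its underside; z up, y along the nut plate. The upright screw axis passes through the origin. All but screw and crank is lower than 150 mm.
- boss_top (a point): Centre of the boss's top, on the screw axis, 145 mm above the bench. z up.
- grip: The crank's upright wooden handle, a sleeve 22 mm in diameter, 36 mm tall, 55 mm from the screw axis; origin: centre of its lower end, just above the flat steel crank arm at 190 mm. It spins freely on its 10 mm pin (the gripper need not turn), has 2.5 mm play sideways and slides freely 26 mm up the pin, so the screw sinks though the sleeve is held level. Pin cap 16 mm wide, at first 259 mm high.
- screw (a joint): Turn of the screw in rad, growing counter-clockwise from above (backward). At 0 the handle lies on the press's -x side. Needs 1 to 2 N at the handle. The drop comes 0.7 to 4.3 rad backward of the start and cannot be seen beforehand; 0.2 to 0.5 rad past it the screw meets a hard shoulder and turns no further back. Forward before the drop, it binds.
- screw_depth (a joint): How far the screw has sunk, in m: 0 at the start (its end rides level on the first thread), about 0.008 right after the drop, then 0.008 more per full turn forward (right-hand thread, 8 mm pitch): 0.016 after one turn. The screw sinks by its own weight of 5 N.
- bowl: Green glass bowl, 110 mm across, 50 mm tall, loose; origin: centre of its underside. To be left alone.
- frit_jar: Jar, 60 mm diameter, 85 mm tall, loose; origin: centre of its underside. To be left alone.
- scraper: Flat scraper 200 mm long, lying flat, loose, handle to its -x. To be left alone.

How it is judged:
On the way, in this order (a step that is already met when the one before it is completed fails the run):
1. the screw, turned backward, has dropped into the start of its thread (value of joint screw_depth between 0.0068 and 0.0095 m), for 0.1 s.
2. the screw has been turned forward at least half a turn in its thread (value of joint screw_depth above 0.012 m), for 0.1 s.
At the end, for the whole second after the job is handed in: The screw has sunk 14.7 to 17.1 mm: the 8 mm drop and one turn forward, to about an eighth of a turn; it stands still (below 0.1 rad/s), and the fingers still grip the handle (more than 1.5 N) through the last second (value of joint screw_depth between 0.0147 and 0.0171 m and velocity of joint screw between -0.1 and 0.1 rad/s and contact force between the fingers and grip above 1.5 N); the arm keeps its last pose, push and grip.
It fails at once if the bowl pushed more than 20 mm or tipped (distance of bowl from where it was at the start of the episode above 0.02 m or angle between bowl's own z axis and vertical above 0.5 rad).
It fails at once if the jar pushed more than 20 mm or tipped (distance of frit_jar from where it was at the start of the episode above 0.02 m or angle between frit_jar's own z axis and vertical above 0.5 rad).
It fails at once if the scraper pushed more than 20 mm or tipped (distance of scraper from where it was at the start of the episode above 0.02 m or angle between scraper's own z axis and vertical above 0.5 rad).
It also fails if it takes over 61 s, if anything falls off the work surface, if the arm or the gripper's body presses on something with over 40 N, if the wrist force passes 120 N, or if a joint passes its speed limit or range.

### The arm

A 6-joint arm with a two-finger parallel gripper is mounted at the origin on the work surface. World frame = base frame: x ahead of the robot, y to its left, z up, the work surface at z = 0. Lengths are in m, angles in rad, forces in N, time in s.
With the tool pointing down it reaches from about 0.25 to 0.85 m from the base axis. Payload 12.5 kg.
Tool frame: the origin (TCP) lies between the finger pads; the fingertips stand manip.tip_extent ahead of it and the grasp point (between the pads) lies 2 mm behind it (manip.tip_extent is the distance from the TCP to the fingertips, in m); z points along the fingers, y is the line along which they close (so a half turn about z gives the same grasp; the last joint's range is limited). The gripper opens to 93 mm and grips with 3 to 60 N. Pads are 15 mm wide; open, the fingers measure 128 mm over their backs; the gripper's body (75 mm by 188 mm) begins 65 mm behind the grasp point.
Start: joints at [-1.427, 0.351, 1.652, -0, 1.139, -0.085], TCP at [0.125, -0.536, 0.236] pointing down, gripper open.
Joint ranges: [-2.75, 2.75], [-0.79, 2.1], [0.01, 2.65], [-1.57, 4.71], [0.07, 3.14], [-2.87, 2.87]. Speed limits (rad/s): [2.22, 2.22, 2.79, 3.14, 3.14, 3.14].

### API

Orientations are given as a 3x3 rotation matrix whose columns are the frame's x, y, z axes.
In Python, from cell import manip gives the robot as it stands. The module is installed in compiled form; this text tells all that it offers.
- The arm moves only by the tool step_arm, never from a script. Its argument "moves" is a list of rows, each a list of 3 entries, a list of its own where there are three numbers: the shift along the tool's x, y, z as a fraction of full scale, then the turn, a rotation vector about the tool's x, y, z as a fraction of full scale, then the closure, from 0 (fully open) to 1 (shut). In form: [[[tx, ty, tz], [ax, ay, az], gripper], ...]. A call has 1 to 20 rows; each row is the pose to reach, as a shift and turn from the pose commanded when the call began, along the tool's axes at that moment; what a row does not reach only later rows make up. Full scale, the value 1, is 0.2 m for a shift and 90 degrees for a turn. A row lasts 1/10 s, in which the tool goes at most 50 mm and 8.59 degrees, less where a joint would pass 70% of its speed; a pose out of reach is approached as far as the arm can. A call with a number of a shift or a turn outside -1 to 1 is refused whole. A call with a gripper value outside its range is refused whole. The fingers move at their own pace and stop on an object; "squeeze" is the grip in N (left out, the last holds). Time passes only in rows, so rows that repeat a pose let the fingers close. It gives the time, the measured TCP pose, the force, the opening and the grip force at its end, in the units of the state.
- manip.get_state(): the state, without advancing time (a new reading comes with each control period).
- manip.camera(name): name is "side" or "top" or "wrist"; returns the picture (400x640x3 uint8, red, green, blue); there is no depth.
- manip.get_calibration(name): a dict with "fov_y" (degrees; the focal length in pixels is half the picture's height over the tangent of half this angle, whatever the lens; pixels are square), "cx", "cy" (the principal point, pixels), "dist_coeffs" ([k1, k2, p1, p2, k3] as OpenCV has them; the pictures are not rectified), "pose" (4x4, takes a point from camera to world coordinates). Camera axes: x right, y down, z forward; pixel columns grow to the right and rows downward; lengths in m; the calibration is good to about 2 mm. A picture is of the moment at which its call begins: read the wrist's pose just before it. get_calibration takes no time and is no camera call; for the wrist camera it gives the pose at the moment of the call.
- manip.sign_off(): hands the job in; it is judged then, once.
Trained networks look in the newest picture that a camera, given by its name, has taken for a name from the list of things; names that differ only in an ending like _2 or _b are one class to them, and where a whole thing is asked for, a point or a joint stands for the part that bears it (a point fixed in the world has none). Each returns a list of dicts, best first, with "confidence" (0 to 1); they miss things now and then, are a little off and sometimes report something else, mostly with a low value. They report only what shows in the picture. A call takes as long as a camera call.
- manip.spot_in(camera, name): "at" ([column, row] as shares, 0 to 1, of the picture: columns of its width, rows of its height, amid what is visible of it).
The state is a dict: "clock": time; "joints": joint angles; "dq": joint speeds; "effort": joint torques, N m; "tool_pos": TCP position; "tool_rot": TCP orientation; "ft_force": force on the tool from outside, world axes, zero at the start; "moment": the same for the moment, N m; "finger_gap": finger opening in m; "grip_force": force on a finger pad.
Only numpy, scipy, OpenCV 4.12 (cv2) and the standard library are available. Lean on these libraries where they do the work, as an engineer would, in place of code of your own. Each camera call takes 0.05 s, during which the arm holds its last target. There are 200 camera calls.

## Working session

There is one attempt and no reset: what is moved stays moved. The work goes in short steps, Python scripts to look and compute and a tool call to move; the robot and the scene stay as the last step left them, time stands still between calls to the robot, and variables do not carry over. Pictures are saved under pics/ and viewed, at most 10 in all, crops included, and the job is handed in when it is done.

Besides the shell and the picture viewer there is one more tool, called after "Call:" as name(argument=value, ...) on one line, values as JSON. step_arm: Moves the arm, as the interface text tells. Shift numbers are shares of 0.2 m and turn numbers shares of 90 degrees, none past 1 either way. Its arguments: {"type":"object","properties":{"moves":{"type":"array","items":{"type":"array"}},"squeeze":{"type":"number"}},"required":["moves"]}

```bash
mkdir -p pics; python3 - <<'E'
from cell import manip
import cv2,numpy as np
s=manip.get_state();print(s['clock'],s['tool_pos'],s['tool_rot'],s['ft_force'],manip.tip_extent)
ims=[]
for c in ['side','top']:
    im=manip.camera(c);cv2.imwrite(f'pics/{c}0.png',im[:,:,::-1]);k=manip.get_calibration(c);print(c,k['fov_y'],k['cx'],k['cy'],k['dist_coeffs'],np.round(k['pose'],4).tolist())
    for n in ['grip','boss_top','press','bowl','frit_jar','scraper']:
        print(n,[(np.round(np.array(d['at'])*[640,400],1).tolist(),round(d['confidence'],2)) for d in manip.spot_in(c,n)[:2]])
E
```

```text
0.0 [ 0.1247222  -0.53534991  0.23510944] [[ 9.73947752e-01  2.26772469e-01 -1.54151769e-04]
 [ 2.26772493e-01 -9.73947069e-01  1.15860057e-03]
 [ 1.12603048e-04 -1.16337380e-03 -9.99999317e-01]] [ 0.3102081   0.11174356 -0.77156632] 0.017
side 56.837006189120906 324.852427838566 200.26951880115917 [-0.07989816  0.          0.          0.          0.        ] [[0.9167, -0.1883, 0.3524, 0.3279], [-0.3991, -0.473, 0.7855, -0.5714], [0.0188, -0.8607, -0.5088, 0.5438], [0.0, 0.0, 0.0, 1.0]]
grip [([277.0, 174.5], 0.46), ([215.7, 208.8], 0.46)]
boss_top [([284.6, 229.9], 0.83)]
press [([283.1, 233.8], 0.72)]
bowl [([373.2, 258.6], 0.73)]
frit_jar [([219.7, 210.3], 0.77)]
scraper [([325.8, 211.3], 0.7)]
top 54.7801754956829 315.73365306194836 196.08127910705196 [-0.01677378  0.          0.          0.          0.        ] [[0.003, -0.9972, 0.0746, 0.5297], [-0.9997, -0.0013, 0.0238, 0.0381], [-0.0237, -0.0746, -0.9969, 1.1395], [0.0, 0.0, 0.0, 1.0]]
grip []
boss_top [([298.8, 225.6], 0.71)]
press [([301.4, 223.8], 0.71)]
bowl [([355.6, 174.1], 0.57)]
frit_jar [([249.0, 267.5], 0.69)]
scraper [([253.3, 181.5], 0.87)]
```

View pics/side0.png

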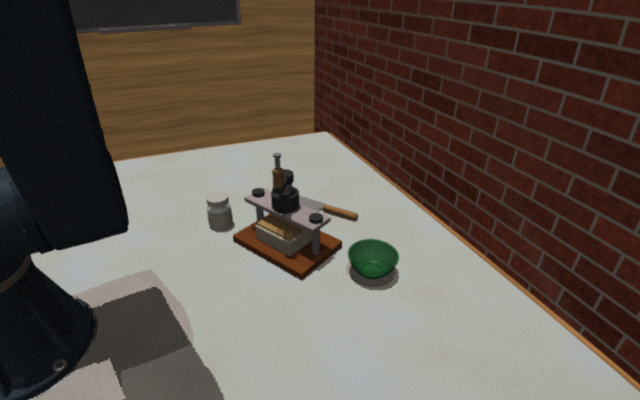

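View pics/top0.png

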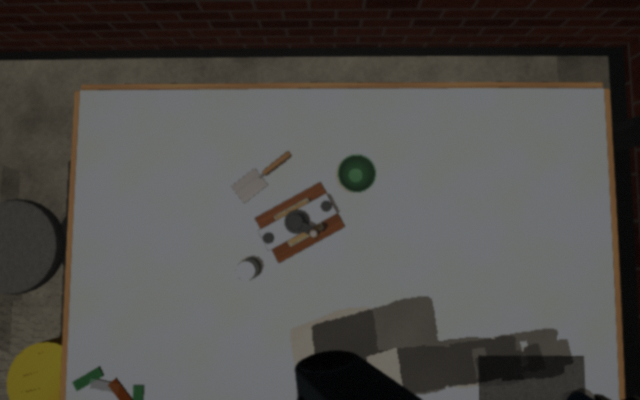

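The side view shows the press at (285,225), with the wooden handle at about (278,175) and its cap at (277,156). In the top view the boss is near (298,222), the post caps are at (327,206) and (268,238), and the crank points toward about (313,233). I'll enlarge both.

```bash
python3 - <<'E'
import cv2,numpy as np
a=cv2.imread('pics/side0.png')[140:290,200:350];b=cv2.imread('pics/top0.png')[165:265,250:350]
a=cv2.resize(a,(400,400),interpolation=3)
b=cv2.resize(b,(400,400),interpolation=3);b=np.clip(b*1.7,0,255).astype('uint8')
cv2.imwrite('pics/crop.png',np.hstack([a,b]))
E
```

```text
(no output)
```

View pics/crop.png

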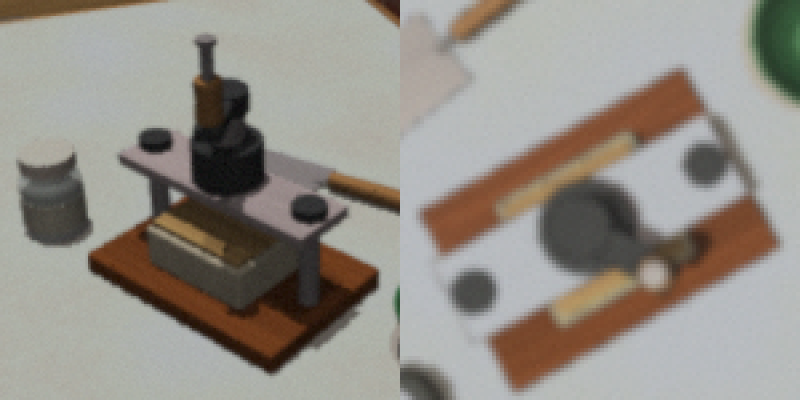

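The crop shows the cap at side (277,155) and top (314,233), the handle standing on the robot's side of the boss, and clear post caps and base corners. I'll compute positions from those.

```bash
cat >h.py <<'E'
import cv2,numpy as np
from cell import manip
def ray(c,p,k=None):
    k=k or manip.get_calibration(c);f=200/np.tan(np.radians(k['fov_y'])/2)
    K=np.array([[f,0,k['cx']],[0,f,k['cy']],[0,0,1]])
    u=cv2.undistortPoints(np.array([[p]],float),K,np.array(k['dist_coeffs']))[0,0]
    T=np.array(k['pose']);return T[:3,3],T[:3,:3]@[u[0],u[1],1]
def atz(c,p,z,k=None):
    o,d=ray(c,p,k);return (o+d*(z-o[2])/d[2])[:2]
E
python3 - <<'E'
from h import *
p=lambda n,v:print(n,np.round(v,4))
p('cap top',atz('top',(314,233.25),.259));p('cap side',atz('side',(276.9,155),.259))
p('sleeve side mid',atz('side',(278,177.5),.209))
A=atz('top',(326.25,205.75),.112);B=atz('top',(268.25,237.75),.112);p('postcaps top',[A,B,(A+B)/2]);
A=atz('side',(258.1,192.1),.113);B=atz('side',(315.9,217.6),.113);p('postcaps side',[A,B,(A+B)/2])
C=np.array([atz('top',q,.02) for q in [(321.25,182),(344.5,225.75),(278.75,262.5),(255.5,218)]]);p('base',C);p('c',C.mean(0))
d=(C[0]-C[3]+C[1]-C[2])/2;p('y axis angle',np.degrees(np.arctan2(d[1],d[0])));p('len',[np.linalg.norm(d)])
for n,q,z in [('bowl',(355.6,174),.03),('jar',(249,267.5),.08),('scr',(253.3,181.5),.01)]:p(n,atz('top',q,z))
E
```

```text
cap top [0.5108 0.0628]
cap side [0.5079 0.0576]
sleeve side mid [0.509  0.0612]
postcaps top [[0.5807 0.0345]
 [0.4953 0.1885]
 [0.538  0.1115]]
postcaps side [[0.4944 0.1872]
 [0.5798 0.0345]
 [0.5371 0.1109]]
base [[ 0.6546  0.0489]
 [ 0.5276 -0.0185]
 [ 0.4214  0.1708]
 [ 0.5492  0.2399]]
c [0.5382 0.1103]
y axis angle -60.9213
len [0.2176]
bowl [ 0.6768 -0.0504]
jar [0.4132 0.245 ]
scr [0.6571 0.2498]
```

Call:
step_arm(moves=[[[0.85,-0.83,-0.47],[0,0,0],0],[[0.85,-0.83,-0.47],[0,0,0],0],[[0.85,-0.83,-0.47],[0,0,0],0],[[0.85,-0.83,-0.47],[0,0,0],0],[[0.85,-0.83,-0.47],[0,0,0],0],[[0.85,-0.83,-0.47],[0,0,0],0]], squeeze=20)

```text
clock: 1.3
tool_pos: [0.2546, -0.3329, 0.3319]
tool_rot: [[0.973, 0.23, 0.003], [0.23, -0.973, -0.003], [0.002, 0.003, -1.0]]
ft_force: [-0.7, -0.5, 0.1]
finger_gap: 0.093
grip_force: 0.0
```

Call:
step_arm(moves=[[[0.85,-0.83,0],[0,0,0],0],[[0.85,-0.83,0],[0,0,0],0],[[0.85,-0.83,0],[0,0,0],0],[[0.85,-0.83,0],[0,0,0],0],[[0.85,-0.83,0],[0,0,0],0],[[0.85,-0.83,0],[0,0,0],0]])

```text
clock: 1.9
tool_pos: [0.382, -0.1327, 0.3294]
tool_rot: [[0.973, 0.231, 0.0], [0.231, -0.973, 0.001], [0.0, -0.001, -1.0]]
ft_force: [0.2, -0.6, -0.5]
finger_gap: 0.093
grip_force: 0.0
```

Call:
step_arm(moves=[[[0.85,-0.83,0],[0,0,-0.52],0],[[0.85,-0.83,0],[0,0,-0.52],0],[[0.85,-0.83,0],[0,0,-0.52],0],[[0.85,-0.83,0],[0,0,-0.52],0],[[0.85,-0.83,0],[0,0,-0.52],0],[[0.85,-0.83,0],[0,0,-0.52],0],[[0.85,-0.83,0],[0,0,-0.52],0],[[0.85,-0.83,0],[0,0,-0.52],0]])

```text
clock: 2.7
tool_pos: [0.5085, 0.0639, 0.3294]
tool_rot: [[0.504, 0.864, -0.0], [0.864, -0.504, -0.0], [-0.0, -0.0, -1.0]]
ft_force: [0.7, -0.6, 0.6]
finger_gap: 0.0932
grip_force: 0.0
```

```bash
python3 - <<'E'
from h import *
s=manip.get_state();im=manip.camera('wrist');k=manip.get_calibration('wrist')
print(s['tool_pos'],k)
np.save('kw.npy',k,allow_pickle=True)
for n in ['grip','boss_top']:print(n,[(np.round(np.array(d['at'])*[640,400],1).tolist(),round(d['confidence'],2)) for d in manip.spot_in('wrist',n)[:2]])
cv2.imwrite('pics/w1.png',im[:,:,::-1])
E
```

```text
[0.50846063 0.06386852 0.3293682 ] {'fov_y': 64.4445522927139, 'cx': 322.05771436091516, 'cy': 205.5034834498746, 'dist_coeffs': array([-0.05150815,  0.        ,  0.        ,  0.        ,  0.        ]), 'pose': array([[ 8.63256236e-01, -4.85574281e-01, -1.37863298e-01,
         5.46082857e-01],
       [-5.04765619e-01, -8.30118039e-01, -2.36887549e-01,
         1.30123363e-01],
       [ 5.83690614e-04,  2.74083307e-01, -9.61705776e-01,
         4.79217823e-01],
       [ 0.00000000e+00,  0.00000000e+00,  0.00000000e+00,
         1.00000000e+00]])}
grip [([324.4, 198.3], 0.86)]
boss_top [([319.7, 127.8], 0.81)]
```

View pics/w1.png

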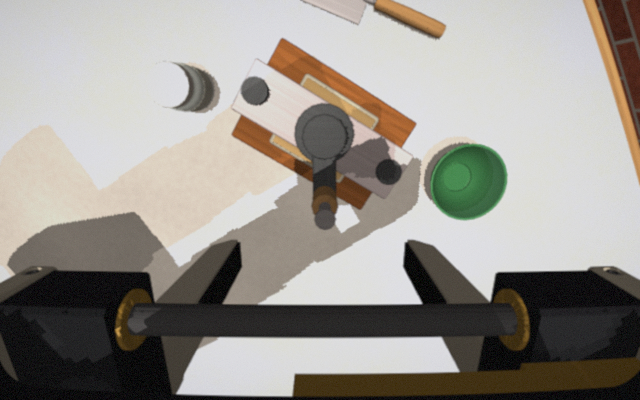

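The wrist view shows the handle cap at (325,217), the boss ring at about (323,131), the post caps at (255,91) and (388,172), and the crank arm aligned with tool x.

```bash
python3 - <<'E'
from h import *
k=np.load('kw.npy',allow_pickle=True).item()
a=lambda p,z:atz('wrist',p,z,k)
print('cap',a((325,217),.259),'boss',a((323.5,131),.145))
A=a((255,91),.113);B=a((388,172),.113);print(A,B,(A+B)/2)
E
```

```text
cap [0.51196583 0.06727078] boss [0.53970156 0.11588257]
[0.49601627 0.18983001] [0.58062998 0.03615318] [0.53832313 0.11299159]
```

Call:
step_arm(moves=[[[0.006,0.008,0.15],[0,0,0],0],[[0.006,0.008,0.3],[0,0,0],0],[[0.006,0.008,0.4],[0,0,0],0],[[0.006,0.008,0.5],[0,0,0],0],[[0.006,0.008,0.587],[0,0,0],0],[[0.006,0.008,0.587],[0,0,0],0]])

```text
clock: 3.45
tool_pos: [0.5094, 0.0647, 0.2105]
tool_rot: [[0.503, 0.864, -0.003], [0.864, -0.503, -0.0], [-0.002, -0.003, -1.0]]
ft_force: [-0.4, -0.3, 0.0]
finger_gap: 0.0933
grip_force: 0.0
```

Call:
step_arm(moves=[[[0,0,0],[0,0,0],1],[[0,0,0],[0,0,0],1],[[0,0,0],[0,0,0],1],[[0,0,0],[0,0,0],1],[[0,0,0],[0,0,0],1],[[0,0,0],[0,0,0],1],[[0,0,0],[0,0,0],1],[[0,0,0],[0,0,0],1]])

```text
clock: 4.25
tool_pos: [0.5105, 0.0653, 0.2122]
tool_rot: [[0.501, 0.865, -0.0], [0.865, -0.501, -0.0], [-0.0, -0.0, -1.0]]
ft_force: [-0.1, 0.1, 0.2]
finger_gap: 0.0335
grip_force: 0.0
```

Call:
step_arm(moves=[[[0,0,0],[0,0,0],1],[[0,0,0],[0,0,0],1],[[0,0,0],[0,0,0],1],[[0,0,0],[0,0,0],1]])

```text
clock: 4.65
tool_pos: [0.5105, 0.0653, 0.2122]
tool_rot: [[0.501, 0.865, -0.0], [0.865, -0.501, 0.0], [0.0, -0.0, -1.0]]
ft_force: [-0.2, -0.1, -0.2]
finger_gap: 0.0217
grip_force: 20.0
```

```bash
cat >>h.py <<'E'
C=np.array([0.538,0.1118])
def plan(a0,a1,n,R=.055,C=C):
    "rows (tool x,y shares) to follow arc a0->a1 deg from the present pose"
    s=manip.get_state();M=np.array(s['tool_rot'])[:2,:2];p=np.array(s['tool_pos'])[:2]
    for a in np.radians(np.linspace(a0,a1,n+1)[1:]):
        w=R*np.array([np.cos(a)-np.cos(np.radians(a0)),np.sin(a)-np.sin(np.radians(a0))])
        print(np.round(M.T@w/.2,3).tolist(),end=' ')
    print()
E
python3 - <<'E'
from h import *
s=manip.get_state();print(s['finger_gap'],s['grip_force'],s['ft_force'],s['tool_pos'])
cv2.imwrite('pics/s_ref.png',manip.camera('side')[:,:,::-1])
plan(-120,-80,8)
E
```

```text
0.021745049470044308 19.999900460243225 [-0.24709303 -0.12841265 -0.21278606] [0.51050382 0.06530564 0.21221402]
[0.001, 0.024] [0.004, 0.048] [0.009, 0.071] [0.017, 0.094] [0.026, 0.116] [0.037, 0.137] [0.05, 0.158] [0.065, 0.177]
```

Call:
step_arm(moves=[[[0.001,0.024,0],[0,0,0],1],[[0.004,0.048,0],[0,0,0],1],[[0.009,0.071,0],[0,0,0],1],[[0.017,0.094,0],[0,0,0],1],[[0.026,0.116,0],[0,0,0],1],[[0.037,0.137,0],[0,0,0],1],[[0.05,0.158,0],[0,0,0],1],[[0.065,0.177,0],[0,0,0],1]])

```text
clock: 5.5
tool_pos: [0.5481, 0.0587, 0.2122]
tool_rot: [[0.501, 0.865, -0.0], [0.865, -0.501, -0.0], [-0.0, -0.0, -1.0]]
ft_force: [-2.5, -0.6, -0.3]
finger_gap: 0.0217
grip_force: 20.0
```

```bash
python3 - <<'E'
from h import *
s=manip.get_state();r=np.array(s['tool_pos'][:2])-C;print(np.linalg.norm(r),np.degrees(np.arctan2(r[1],r[0])),s['ft_force'])
im=manip.camera('side')[:,:,::-1];cv2.imwrite('pics/s1.png',im)
# crop around projected cap
a=im[120:260,210:350];cv2.imwrite('pics/s1c.png',cv2.resize(a,(560,560),interpolation=3))
plan(-80,-60,4);
E
```

```text
0.05403181158879825 -79.27178705588015 [-2.45377921 -0.61633629 -0.3298759 ]
[0.016, 0.018] [0.034, 0.034] [0.053, 0.048] [0.073, 0.061]
```

View pics/s1c.png

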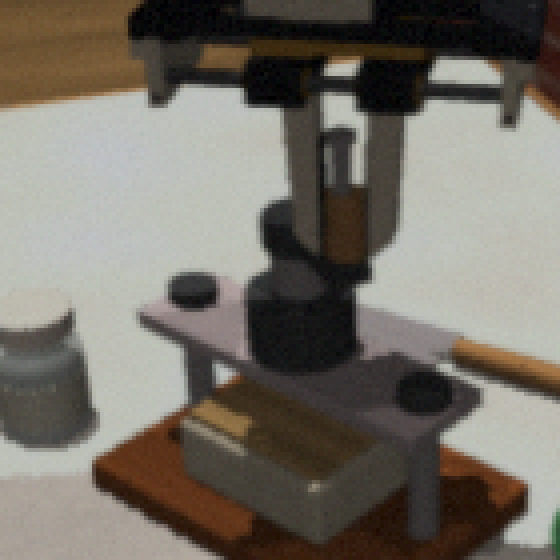

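The handle is gripped and turning. The cap, at (295,153) in full-picture pixels, and the exposed pin show between the fingers. I'll track the cap's row against its projection to spot the drop.

```bash
cat >>h.py <<'E'
def proj(c,P):
    k=manip.get_calibration(c);f=200/np.tan(np.radians(k['fov_y'])/2);K=np.array([[f,0,k['cx']],[0,f,k['cy']],[0,0,1]])
    T=np.linalg.inv(np.array(k['pose']));return cv2.projectPoints(np.array([P],float),cv2.Rodrigues(T[:3,:3])[0],T[:3,3],K,np.array(k['dist_coeffs']))[0][0,0]
def track(name,a=None,n=6,step=5):
    s=manip.get_state();p=np.array(s['tool_pos']);r=p[:2]-C
    ang=np.arctan2(r[1],r[0]);u=np.array([np.cos(ang),np.sin(ang)]);t=np.array([-u[1],u[0]]);F=np.array(s['ft_force'])
    im=np.ascontiguousarray(manip.camera('side')[:,:,::-1]);cv2.imwrite(f'pics/{name}.png',im)
    T=cv2.imread('pics/s1.png')[149:160,287:303]
    q=proj('side',[p[0],p[1],.259]);x,y=np.round(q).astype(int)
    x0,y0=x-20,y-16;m=cv2.matchTemplate(im[y0:y+30,x0:x+20],T,cv2.TM_CCOEFF_NORMED);_,v,_,l=cv2.minMaxLoc(m)
    i,j=l[1],l[0];sub=0
    if 0<i<m.shape[0]-1:
        c=m[i-1:i+2,j];sub=(c[0]-c[2])/(2*(c[0]-2*c[1]+c[2]))
    q2=proj('side',[p[0],p[1],.251])
    print(f"t={s['clock']:.2f} R={np.linalg.norm(r)*1e3:.1f} ang={np.degrees(ang):.1f} Frad={F[:2]@u:.1f} Ftan={F[:2]@t:.1f} Fz={F[2]:.1f} match={v:.2f} du={j+x0-q[0]:.2f} dv={i+sub+y0-q[1]:.2f} (8mm={q2[1]-q[1]:.2f}) grip={s['grip_force']:.0f}")
    if a is not None: plan(a,a+n*step,n)
E
python3 -c "
from h import *
track('s2')"
```

```text
t=5.55 R=54.0 ang=-78.5 Frad=0.1 Ftan=-0.1 Fz=-0.2 match=0.97 du=-9.87 dv=-2.85 (8mm=3.78) grip=20
```

Call:
step_arm(moves=[[[0.016,0.018,0],[0,0,0],1],[[0.034,0.034,0],[0,0,0],1],[[0.053,0.048,0],[0,0,0],1],[[0.073,0.061,0],[0,0,0],1]])

```text
clock: 6.0
tool_pos: [0.5659, 0.0654, 0.2122]
tool_rot: [[0.501, 0.865, -0.0], [0.865, -0.501, -0.0], [-0.0, -0.0, -1.0]]
ft_force: [-2.4, -1.4, 0.3]
finger_gap: 0.0213
grip_force: 20.0
```

```bash
python3 -c "
from h import *
track('s3',-60,4)"
```

```text
t=6.00 R=54.1 ang=-59.0 Frad=-0.0 Ftan=-2.8 Fz=0.3 match=0.91 du=-9.90 dv=-2.72 (8mm=3.74) grip=20
[0.021, 0.011] [0.043, 0.02] [0.066, 0.027] [0.09, 0.033]
```

```bash
python3 -c "
from h import *
for a in range(-60,160,15):
    print(a,end=': ');plan(a,a+15,3)"
```

```text
-60: [0.021, 0.011] [0.043, 0.02] [0.066, 0.027] 
-45: [0.023, 0.005] [0.047, 0.008] [0.071, 0.009] 
-30: [0.024, -0.001] [0.048, -0.004] [0.071, -0.009] 
-15: [0.023, -0.007] [0.045, -0.016] [0.066, -0.028] 
0: [0.02, -0.013] [0.039, -0.028] [0.057, -0.044] 
15: [0.016, -0.018] [0.031, -0.037] [0.044, -0.057] 
30: [0.011, -0.021] [0.02, -0.043] [0.027, -0.066] 
45: [0.005, -0.023] [0.008, -0.047] [0.009, -0.071] 
60: [-0.001, -0.024] [-0.004, -0.048] [-0.009, -0.071] 
75: [-0.007, -0.023] [-0.016, -0.045] [-0.028, -0.066] 
90: [-0.013, -0.02] [-0.028, -0.039] [-0.044, -0.057] 
105: [-0.018, -0.016] [-0.037, -0.031] [-0.057, -0.044] 
120: [-0.021, -0.011] [-0.043, -0.02] [-0.066, -0.027] 
135: [-0.023, -0.005] [-0.047, -0.008] [-0.071, -0.009] 
150: [-0.024, 0.001] [-0.048, 0.004] [-0.071, 0.009]
```

Call:
step_arm(moves=[[[0.021,0.011,0],[0,0,0],1],[[0.043,0.02,0],[0,0,0],1],[[0.066,0.027,0],[0,0,0],1]])

```text
clock: 6.35
tool_pos: [0.5771, 0.0742, 0.2122]
tool_rot: [[0.501, 0.865, -0.0], [0.865, -0.501, -0.0], [-0.0, 0.0, -1.0]]
ft_force: [-1.6, -1.4, -0.3]
finger_gap: 0.0219
grip_force: 20.0
```

```bash
python3 -c "
from h import *
track('s4')"
```

```text
t=6.35 R=54.3 ang=-43.9 Frad=-0.2 Ftan=-2.1 Fz=-0.3 match=0.91 du=-9.62 dv=-2.71 (8mm=3.70) grip=20
```

Call:
step_arm(moves=[[[0.023,0.005,0],[0,0,0],1],[[0.047,0.008,0],[0,0,0],1],[[0.071,0.009,0],[0,0,0],1]])

```text
clock: 6.7
tool_pos: [0.5858, 0.0856, 0.2123]
tool_rot: [[0.501, 0.865, 0.0], [0.865, -0.501, -0.0], [-0.0, 0.0, -1.0]]
ft_force: [-0.5, -1.6, -0.6]
finger_gap: 0.0215
grip_force: 20.0
```

```bash
python3 -c "
from h import *
track('s5')"
```

```text
t=6.70 R=54.5 ang=-28.7 Frad=0.3 Ftan=-1.7 Fz=-0.6 match=0.84 du=-9.53 dv=-2.66 (8mm=3.65) grip=20
```

Call:
step_arm(moves=[[[0.024,-0.001,0],[0,0,0],1],[[0.048,-0.004,0],[0,0,0],1],[[0.071,-0.009,0],[0,0,0],1]])

```text
clock: 7.05
tool_pos: [0.5913, 0.0989, 0.2123]
tool_rot: [[0.501, 0.865, 0.0], [0.865, -0.501, -0.0], [-0.0, 0.0, -1.0]]
ft_force: [0.3, -2.3, -0.6]
finger_gap: 0.0216
grip_force: 20.0
```

```bash
python3 -c "
from h import *
track('s6')"
```

```text
t=7.05 R=54.8 ang=-13.6 Frad=0.8 Ftan=-2.1 Fz=-0.6 match=0.76 du=-8.66 dv=-2.78 (8mm=3.60) grip=20
```

Call:
step_arm(moves=[[[0.023,-0.007,0],[0,0,0],1],[[0.045,-0.016,0],[0,0,0],1],[[0.066,-0.028,0],[0,0,0],1]])

```text
clock: 7.4
tool_pos: [0.593, 0.1132, 0.2123]
tool_rot: [[0.501, 0.865, 0.0], [0.865, -0.501, -0.0], [0.0, 0.0, -1.0]]
ft_force: [-0.1, -2.2, -0.7]
finger_gap: 0.0215
grip_force: 20.0
```

```bash
python3 -c "
from h import *
track('s7')"
```

```text
t=7.40 R=55.0 ang=1.4 Frad=-0.1 Ftan=-2.2 Fz=-0.7 match=0.66 du=-8.93 dv=-2.96 (8mm=3.56) grip=20
```

Call:
step_arm(moves=[[[0.02,-0.013,0],[0,0,0],1],[[0.039,-0.028,0],[0,0,0],1],[[0.057,-0.044,0],[0,0,0],1]])

```text
clock: 7.75
tool_pos: [0.5909, 0.1274, 0.2123]
tool_rot: [[0.501, 0.865, 0.0], [0.865, -0.501, -0.0], [0.0, 0.0, -1.0]]
ft_force: [1.3, -2.4, -0.4]
finger_gap: 0.0213
grip_force: 20.0
```

```bash
python3 -c "
from h import *
track('s8')
for i,n in enumerate(['s3','s7','s8']):
    p=[(.5659,.0654),(.593,.1132),manip.get_state()['tool_pos'][:2]][i];x,y=np.round(proj('side',[p[0],p[1],.23])).astype(int)
    a=cv2.resize(cv2.imread(f'pics/{n}.png')[y-35:y+40,x-35:x+30],(260,300),interpolation=3)
    o=a if i==0 else np.hstack([o,a])
cv2.imwrite('pics/cmp8.png',o)
"
```

```text
t=7.75 R=55.2 ang=16.4 Frad=0.6 Ftan=-2.7 Fz=-0.4 match=0.58 du=-8.62 dv=-2.56 (8mm=3.52) grip=20
```

View pics/cmp8.png

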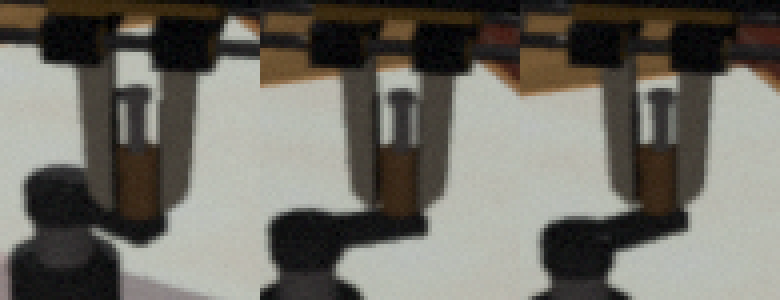

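These three crops (s3, s7, s8) show no drop: the cap sits the same height above the sleeve in each, and the crank arm is flush under it. I'll refresh the template from s8.

```bash
python3 - <<'E'
import re
t=open('h.py').read()
from h import *
q=proj('side',[.5909,.1274,.259]);x,y=int(round(q[0]-8.6)),int(round(q[1]-2.6));print(x,y)
t=t.replace("cv2.imread('pics/s1.png')[149:160,287:303]",f"cv2.imread('pics/s8.png')[{y}:{y+11},{x+2}:{x+14}]")
open('h.py','w').write(t)
E
sed -i "s/    i,j=l/    if manip.get_state()['clock']>45: print('LATE')\n    i,j=l/" h.py
```

```text
296 134
```

Call:
step_arm(moves=[[[0.016,-0.018,0],[0,0,0],1],[[0.031,-0.037,0],[0,0,0],1],[[0.044,-0.057,0],[0,0,0],1]])

```text
clock: 8.1
tool_pos: [0.5854, 0.1408, 0.2123]
tool_rot: [[0.501, 0.865, 0.0], [0.865, -0.501, 0.0], [0.0, 0.0, -1.0]]
ft_force: [0.8, -2.4, -0.2]
finger_gap: 0.0219
grip_force: 20.0
```

```bash
python3 -c "
from h import *
track('s9')"
```

```text
t=8.10 R=55.6 ang=31.4 Frad=-0.6 Ftan=-2.4 Fz=-0.2 match=0.66 du=-6.03 dv=-2.42 (8mm=3.49) grip=20
```

Call:
step_arm(moves=[[[0.011,-0.021,0],[0,0,0],1],[[0.02,-0.043,0],[0,0,0],1],[[0.027,-0.066,0],[0,0,0],1]])

```text
clock: 8.45
tool_pos: [0.5767, 0.1519, 0.2123]
tool_rot: [[0.501, 0.865, 0.0], [0.865, -0.501, -0.0], [0.0, 0.0, -1.0]]
ft_force: [2.3, -2.1, 0.2]
finger_gap: 0.0214
grip_force: 20.0
```

```bash
python3 -c "
from h import *
track('s10')"
```

```text
t=8.45 R=55.7 ang=46.1 Frad=0.1 Ftan=-3.1 Fz=0.2 match=0.89 du=-6.48 dv=0.63 (8mm=3.47) grip=20
```

```bash
python3 -c "
from h import *
o=[]
for n,p in [('s9',(.5854,.1408)),('s10',(.5767,.1519))]:
    x,y=np.round(proj('side',[p[0],p[1],.23])).astype(int)
    o.append(cv2.resize(cv2.imread(f'pics/{n}.png')[y-35:y+40,x-35:x+30],(390,450),interpolation=3))
cv2.imwrite('pics/cmp10.png',np.hstack(o))
for a in range(45,-330,-60): print(a,end=': ');plan(a,a-60,12)
"
```

```text
45: [-0.007, 0.023] [-0.016, 0.045] [-0.027, 0.066] [-0.04, 0.087] [-0.055, 0.106] [-0.071, 0.123] [-0.089, 0.14] [-0.108, 0.154] [-0.128, 0.167] [-0.149, 0.178] [-0.171, 0.187] [-0.194, 0.195] 
-15: [-0.023, 0.005] [-0.047, 0.008] [-0.071, 0.009] [-0.095, 0.008] [-0.119, 0.005] [-0.142, 0.0] [-0.165, -0.007] [-0.187, -0.016] [-0.209, -0.027] [-0.229, -0.04] [-0.248, -0.055] [-0.266, -0.071] 
-75: [-0.016, -0.018] [-0.031, -0.037] [-0.044, -0.057] [-0.055, -0.078] [-0.064, -0.1] [-0.071, -0.123] [-0.077, -0.147] [-0.08, -0.17] [-0.081, -0.194] [-0.08, -0.218] [-0.077, -0.242] [-0.072, -0.266] 
-135: [0.007, -0.023] [0.016, -0.045] [0.027, -0.066] [0.04, -0.087] [0.055, -0.106] [0.071, -0.123] [0.089, -0.14] [0.108, -0.154] [0.128, -0.167] [0.149, -0.178] [0.171, -0.187] [0.194, -0.195] 
-195: [0.023, -0.005] [0.047, -0.008] [0.071, -0.009] [0.095, -0.008] [0.119, -0.005] [0.142, -0.0] [0.165, 0.007] [0.187, 0.016] [0.209, 0.027] [0.229, 0.04] [0.248, 0.055] [0.266, 0.071] 
-255: [0.016, 0.018] [0.031, 0.037] [0.044, 0.057] [0.055, 0.078] [0.064, 0.1] [0.071, 0.123] [0.077, 0.147] [0.08, 0.17] [0.081, 0.194] [0.08, 0.218] [0.077, 0.242] [0.072, 0.266] 
-315: [-0.007, 0.023] [-0.016, 0.045] [-0.027, 0.066] [-0.04, 0.087] [-0.055, 0.106] [-0.071, 0.123] [-0.089, 0.14] [-0.108, 0.154] [-0.128, 0.167] [-0.149, 0.178] [-0.171, 0.187] [-0.194, 0.195]
```

View pics/cmp10.png

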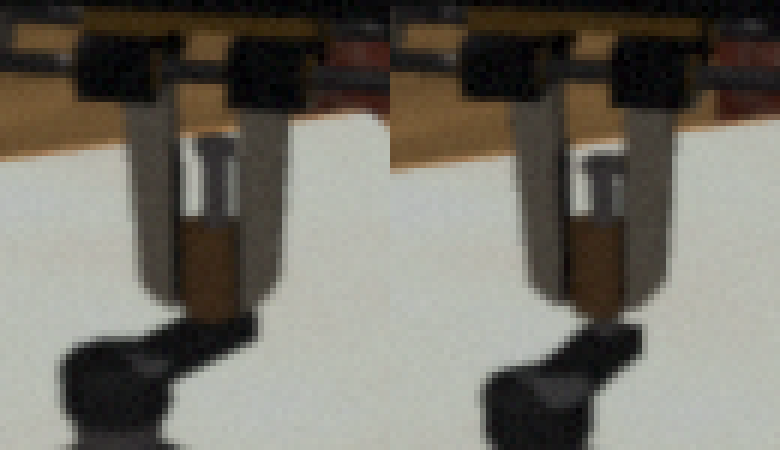

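The second crop (s10) shows the screw has dropped: the cap is lower and a gap has opened between sleeve and crank arm. I'll hold briefly, confirm, then turn forward.

Call:
step_arm(moves=[[[0,0,0],[0,0,0],1],[[0,0,0],[0,0,0],1],[[0,0,0],[0,0,0],1]])

```text
clock: 8.8
tool_pos: [0.5768, 0.1517, 0.2122]
tool_rot: [[0.501, 0.865, -0.0], [0.865, -0.501, 0.0], [0.0, -0.0, -1.0]]
ft_force: [0.4, 0.5, -0.9]
finger_gap: 0.0212
grip_force: 20.0
```

```bash
python3 -c "
from h import *
track('s11')"
```

```text
t=8.80 R=55.6 ang=45.8 Frad=0.6 Ftan=0.1 Fz=-0.9 match=0.87 du=-6.57 dv=0.51 (8mm=3.47) grip=20
```

Call:
step_arm(moves=[[[-0.007,0.023,0],[0,0,0],1],[[-0.016,0.045,0],[0,0,0],1],[[-0.027,0.066,0],[0,0,0],1],[[-0.04,0.087,0],[0,0,0],1],[[-0.055,0.106,0],[0,0,0],1],[[-0.071,0.123,0],[0,0,0],1]])

```text
clock: 9.45
tool_pos: [0.5911, 0.1267, 0.2122]
tool_rot: [[0.502, 0.865, 0.0], [0.865, -0.502, 0.0], [0.0, -0.0, -1.0]]
ft_force: [-0.4, 1.0, -0.7]
finger_gap: 0.0218
grip_force: 20.0
```

```bash
python3 -c "
from h import *
track('s12')
plan(15,-15,6)"
```

```text
t=9.45 R=55.2 ang=15.7 Frad=-0.1 Ftan=1.1 Fz=-0.7 match=0.71 du=-6.84 dv=-0.33 (8mm=3.52) grip=20
[-0.018, 0.016] [-0.037, 0.031] [-0.057, 0.044] [-0.078, 0.055] [-0.1, 0.064] [-0.123, 0.071]
```

```bash
python3 -c "
from h import *
x,y=np.round(proj('side',[.5909,.1274,.23])).astype(int)
o=[cv2.resize(cv2.imread(f'pics/{n}.png')[y-35:y+40,x-35:x+30],(390,450),interpolation=3) for n in ['s8','s12']]
cv2.imwrite('pics/cmp12.png',np.hstack(o))
"
```

```text
(no output)
```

View pics/cmp12.png

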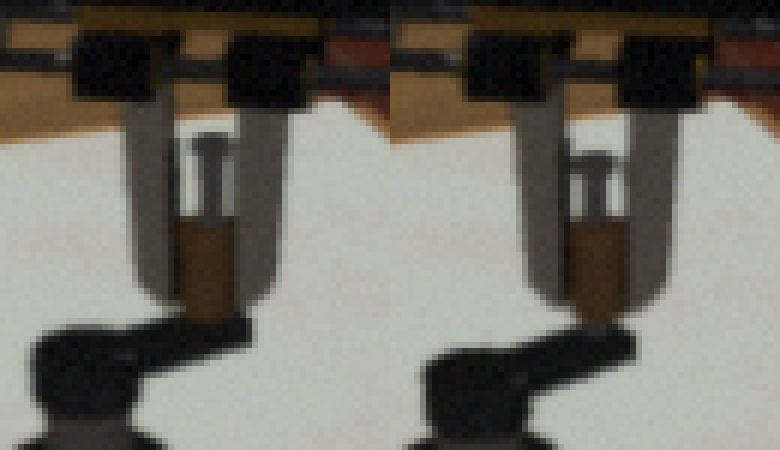

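At the same crank angle (s8, left; s12, right) the cap and hub are about 3.3 to 3.7 px lower, which is close to 8 mm. The thread is entered, so I'll go on forward.

Call:
step_arm(moves=[[[-0.018,0.016,0],[0,0,0],1],[[-0.037,0.031,0],[0,0,0],1],[[-0.057,0.044,0],[0,0,0],1],[[-0.078,0.055,0],[0,0,0],1],[[-0.1,0.064,0],[0,0,0],1],[[-0.123,0.071,0],[0,0,0],1]])

```text
clock: 10.1
tool_pos: [0.5909, 0.0983, 0.2123]
tool_rot: [[0.501, 0.865, 0.0], [0.865, -0.501, 0.0], [0.0, 0.0, -1.0]]
ft_force: [0.3, 2.8, -0.4]
finger_gap: 0.0216
grip_force: 20.0
```

Call:
step_arm(moves=[[[-0.023,0.005,0],[0,0,0],1],[[-0.047,0.008,0],[0,0,0],1],[[-0.071,0.009,0],[0,0,0],1],[[-0.095,0.008,0],[0,0,0],1],[[-0.119,0.005,0],[0,0,0],1],[[-0.142,0.0,0],[0,0,0],1],[[-0.165,-0.007,0],[0,0,0],1],[[-0.187,-0.016,0],[0,0,0],1],[[-0.209,-0.027,0],[0,0,0],1],[[-0.229,-0.04,0],[0,0,0],1],[[-0.248,-0.055,0],[0,0,0],1],[[-0.266,-0.071,0],[0,0,0],1]])

```text
clock: 11.3
tool_pos: [0.5516, 0.0596, 0.2123]
tool_rot: [[0.501, 0.865, 0.0], [0.865, -0.501, -0.0], [-0.0, 0.0, -1.0]]
ft_force: [2.5, 0.2, -0.4]
finger_gap: 0.0213
grip_force: 20.0
```

```bash
python3 -c "
from h import *
track('s13')"
```

```text
t=11.30 R=54.0 ang=-75.4 Frad=0.5 Ftan=2.5 Fz=-0.4 match=0.87 du=-7.10 dv=1.15 (8mm=3.78) grip=20
```

Call:
step_arm(moves=[[[-0.016,-0.018,0],[0,0,0],1],[[-0.031,-0.037,0],[0,0,0],1],[[-0.044,-0.057,0],[0,0,0],1],[[-0.055,-0.078,0],[0,0,0],1],[[-0.064,-0.1,0],[0,0,0],1],[[-0.071,-0.123,0],[0,0,0],1],[[-0.077,-0.147,0],[0,0,0],1],[[-0.08,-0.17,0],[0,0,0],1],[[-0.081,-0.194,0],[0,0,0],1],[[-0.08,-0.218,0],[0,0,0],1],[[-0.077,-0.242,0],[0,0,0],1],[[-0.072,-0.266,0],[0,0,0],1]])

```text
clock: 12.55
tool_pos: [0.4983, 0.0742, 0.2122]
tool_rot: [[0.501, 0.865, -0.0], [0.865, -0.501, -0.0], [-0.0, -0.0, -1.0]]
ft_force: [1.8, -1.5, -0.1]
finger_gap: 0.0214
grip_force: 20.0
```

Call:
step_arm(moves=[[[0.007,-0.023,0],[0,0,0],1],[[0.016,-0.045,0],[0,0,0],1],[[0.027,-0.066,0],[0,0,0],1],[[0.04,-0.087,0],[0,0,0],1],[[0.055,-0.106,0],[0,0,0],1],[[0.071,-0.123,0],[0,0,0],1]])

```text
clock: 13.15
tool_pos: [0.4843, 0.099, 0.2122]
tool_rot: [[0.501, 0.865, -0.0], [0.865, -0.501, -0.0], [-0.0, -0.0, -1.0]]
ft_force: [0.1, -0.5, -0.5]
finger_gap: 0.0218
grip_force: 20.0
```

```bash
python3 -c "
from h import *
track('s14')
plan(-165,-195,6)"
```

```text
t=13.15 R=55.2 ang=-166.6 Frad=0.0 Ftan=0.5 Fz=-0.5 match=0.86 du=-6.20 dv=2.42 (8mm=3.74) grip=20
[0.018, -0.016] [0.037, -0.031] [0.057, -0.044] [0.078, -0.055] [0.1, -0.064] [0.123, -0.071]
```

Call:
step_arm(moves=[[[0.018,-0.016,0],[0,0,0],1],[[0.037,-0.031,0],[0,0,0],1],[[0.057,-0.044,0],[0,0,0],1],[[0.078,-0.055,0],[0,0,0],1],[[0.1,-0.064,0],[0,0,0],1],[[0.123,-0.071,0],[0,0,0],1]])

```text
clock: 13.8
tool_pos: [0.4845, 0.1274, 0.2122]
tool_rot: [[0.501, 0.865, -0.0], [0.865, -0.501, -0.0], [-0.0, -0.0, -1.0]]
ft_force: [-0.8, -2.3, -0.4]
finger_gap: 0.0219
grip_force: 20.0
```

Call:
step_arm(moves=[[[0.023,-0.005,0],[0,0,0],1],[[0.047,-0.008,0],[0,0,0],1],[[0.071,-0.009,0],[0,0,0],1],[[0.095,-0.008,0],[0,0,0],1],[[0.119,-0.005,0],[0,0,0],1],[[0.142,0,0],[0,0,0],1],[[0.165,0.007,0],[0,0,0],1],[[0.187,0.016,0],[0,0,0],1],[[0.209,0.027,0],[0,0,0],1],[[0.229,0.04,0],[0,0,0],1],[[0.248,0.055,0],[0,0,0],1],[[0.266,0.071,0],[0,0,0],1]])

```text
clock: 15.0
tool_pos: [0.5239, 0.1661, 0.2122]
tool_rot: [[0.501, 0.865, -0.0], [0.865, -0.501, 0.0], [-0.0, -0.0, -1.0]]
ft_force: [-2.8, -0.5, -0.2]
finger_gap: 0.0216
grip_force: 20.0
```

```bash
python3 -c "
from h import *
track('s15')"
```

```text
t=15.00 R=56.1 ang=104.6 Frad=0.2 Ftan=2.8 Fz=-0.2 match=0.53 du=-5.14 dv=10.46 (8mm=3.49) grip=20
```

Call:
step_arm(moves=[[[0.016,0.018,0],[0,0,0],1],[[0.031,0.037,0],[0,0,0],1],[[0.044,0.057,0],[0,0,0],1],[[0.055,0.078,0],[0,0,0],1],[[0.064,0.1,0],[0,0,0],1],[[0.071,0.123,0],[0,0,0],1],[[0.077,0.147,0],[0,0,0],1],[[0.08,0.17,0],[0,0,0],1],[[0.081,0.194,0],[0,0,0],1],[[0.08,0.218,0],[0,0,0],1],[[0.077,0.242,0],[0,0,0],1],[[0.072,0.266,0],[0,0,0],1],[[0.072,0.266,0],[0,0,0],1],[[0.072,0.266,0],[0,0,0],1],[[0.072,0.266,0],[0,0,0],1]])

```text
clock: 16.55
tool_pos: [0.5768, 0.1517, 0.2123]
tool_rot: [[0.501, 0.865, 0.0], [0.865, -0.501, -0.0], [0.0, 0.0, -1.0]]
ft_force: [0.2, 0.3, -0.6]
finger_gap: 0.0214
grip_force: 20.0
```

```bash
python3 -c "
from h import *
track('s16')
o=[]
for n,p in [('s9',(.5854,.1408)),('s10',(.5767,.1519)),('s16',manip.get_state()['tool_pos'])]:
    x,y=np.round(proj('side',[p[0],p[1],.23])).astype(int)
    o.append(cv2.resize(cv2.imread(f'pics/{n}.png')[y-35:y+40,x-35:x+30],(260,300),interpolation=3))
cv2.imwrite('pics/cmp16.png',np.hstack(o))
"
```

```text
t=16.55 R=55.6 ang=45.8 Frad=0.4 Ftan=0.1 Fz=-0.6 match=0.68 du=-6.58 dv=2.94 (8mm=3.47) grip=20
```

View pics/cmp16.png

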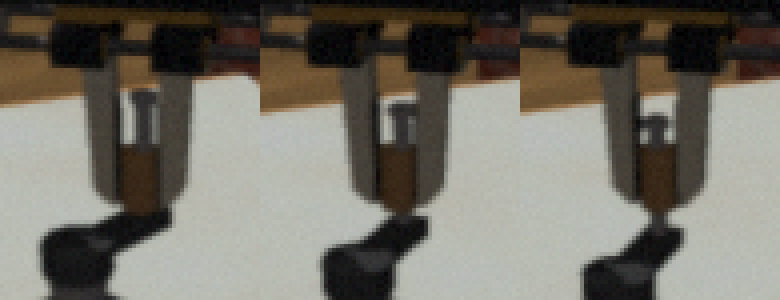

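The crops (s9, s10, s16) show the cap at rows 93, then 103, then 117, and the crank arm well below the sleeve. That fits about 16 mm of sinking, with the screw at rest and the handle still gripped.

```bash
python3 -c "
from cell import manip
print(manip.sign_off())"
```

```text
the job is handed in; nothing more can be done
None
```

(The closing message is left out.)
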